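Feed a slide rack past the sprung gate of a microscope slide loader

ROBOT

A 6-joint arm with a two-finger parallel gripper is mounted at the origin on the work surface. World frame = base frame: x ahead of the robot, y to its left, z up, the work surface at z = 0. Lengths are in mm, angles in rad, forces in N, time in s.
With the tool pointing down it reaches from about 350 to 875 mm from the base axis. Payload 4.2 kg.
Tool frame: the origin (TCP) lies at the very end of the fingers, on their centre line; the grasp point (between the pads) lies 19 mm behind it (pinch_z is the distance from the TCP to the grasp point, in mm); z points along the fingers, y is the line along which they close (so a half turn about z gives the same grasp; the last joint's range is limited). The gripper opens to 85 mm and grips with 20 to 120 N. Pads are 22 mm wide; open, the fingers measure 114 mm over their backs; the gripper's body (76 mm by 85 mm) begins 54 mm behind the grasp point. The pads swing forward as they close: fully open they stand 13 mm farther back than shut.
Start: joints at [0.259, 0.385, 0.008, 0, -1.194, -0.259], TCP at [624.979, 0.025, 231.312] pointing down, gripper open.
Joint ranges: [-3.14, 3.14], [-1.21, 2.06], [-1.07, 1.41], [-3.16, 2.05], [-2.99, -0.16], [-3.1, 3.1]. Speed limits (rad/s): [2.79, 2.79, 3.14, 3.14, 3.14, 3.14].

INTERFACE

Orientations are given as a unit quaternion [x, y, z, w].
In Python, from bench import * gives the robot as it stands.
- The arm moves only by the tool arm_command, never from a script. Its argument "steps" is one flat list of numbers, 4 for each row, row after row: the shift along the tool's x, y, z in m, then the turn about the tool's z in rad. In form: [tx, ty, tz, roll, tx, ty, tz, roll, ...]. A call has 1 to 20 rows; each row shifts and turns the commanded pose from where the row before left it, along the tool's axes as they then stand; what a row does not reach is not made up. A row lasts 1/8 s, in which the tool goes at most 62.5 mm and 10.7 degrees, less where a joint would pass 70% of its speed; a pose out of reach is approached as far as the arm can. A call with a gripper value outside its range is refused whole. "grip" is the finger opening in m, from 0 to 0.0854, set as the call begins (left out, the last holds). The fingers move at their own pace and stop on an object; the grip force is fixed at half the most. Time passes only in rows, so rows that do not move let the fingers close. It gives the time, the measured TCP pose, the force, the opening and the grip force at its end, in the units of the state.
- read_state(): the state, without advancing time (a new reading comes with each control period).
- get_image(name): name is "scene" or "side" or "wrist"; returns the picture (420x560x3 uint8, red, green, blue); there is no depth.
- get_calibration(name): a dict with "camera_matrix" (3x3 intrinsics, pixels), "cam_to_world" (4x4, takes a point from camera to world coordinates). Camera axes: x right, y down, z forward; pixel columns grow to the right and rows downward; lengths in mm; the calibration is good to about 2 mm. A picture is of the moment at which its call begins: read the wrist's pose just before it. get_calibration takes no time and is no camera call; for the wrist camera it gives the pose at the moment of the call.
- job_done(): hands the job in; it is judged then, once.
The state is a dict: "clock": time; "joints": joint angles; "joint_vel": joint speeds; "joint_efforts": joint torques, N m; "position": TCP position; "ee_rot": TCP orientation; "contact_force": force on the tool from outside, world axes, zero at the start; "wrist_torque": the same for the moment, N m; "gripper_width": finger opening in mm; "grasp_force": force on a finger pad.
Only numpy, scipy, OpenCV 4.12 (cv2) and the standard library are available. Lean on these libraries where they do the work, as an engineer would, in place of code of your own. Each camera call takes 0.05 s, during which the arm holds its last target. There are 200 camera calls.

TASK

Hold the slide loader's red gate down with one fingertip on its yellow pedal and, while it is down, push the blue-ended slide rack along the chute with the other finger, over the gate and fully home against the end stop; then let go so that the gate springs up behind the rack. Only push: do not lift or carry the rack, and leave the other things on the bench where they are.

Things in the scene. Friction and masses are not known exactly. Their poses are not given: they have to be found in the camera images.
- chute: Fixed aluminium chute of a slide loader. Origin: table height, centre line, at the gate. +y: push direction, to the end stop; +x: across, to the pedal side; z up. Floor 30 mm above the table, y = -200 to +98 mm; walls 6 mm thick, inner faces x = -27 and +27 mm, tops 55 mm above the table. An 18 mm wide slot at y = 0 crosses floor and walls for the gate.
- end_stop (a point): Foot of the black end stop's face, on the chute's centre line and floor, 98 mm along +y from the chute's origin. Behind it is a cream block 110 mm wide and 105 mm high.
- gate (a joint): Angle (rad) of the sprung red gate bar across the chute; it grows as the pedal goes down. 0 = closed: the bar slants up towards the pedal, 4 to 18 mm proud of the floor, and stops the rack, which cannot push it open. 0.25 = flush with the floor, 0.28 = bar and pedal level, 0.38 = its stop. A light spring (about 0.3 to 1.5 N at the pedal) shuts it when let go.
- hinge (a point): Hinge of the gate bar, on the -x side of the chute (x = -45 mm, y = 0, 23 mm above the table); its axis runs along the chute. The bar is 12 mm wide (y = -6 to +6 mm of the chute). Just beyond it the chute floor has a 3 mm lead-in ramp and flared walls (y = +9 to +29 mm).
- pedal (a point): Centre of the top of the gate's ribbed yellow pedal, a plate outside the +x wall, 210 mm along the chute by 44 mm (level: y = -185 to +25, x = +38 to +82 mm of the chute); a fingertip can slide along it and keep it down. Closed, it slants 16 degrees, outer edge 81 mm and this point 74 mm above the table; level, 46 mm, which is 16 mm over the chute floor.
- rack: Loose slide rack with blue end plates, full of glass slides, about 0.5 kg: 50 mm wide (x), 84 mm long (y, along the chute), 45 mm high. Stands in the chute short of the gate, 2 mm play each side. Origin: centre of its underside. Push its rear end plate (y = -42 mm, full height and width). Home, its origin is at y = +56 mm of the chute, its rear 8 mm past the gate bar.
- objective: Bystander: steel microscope objective standing on the table, 32 mm diameter, 48 mm high. Origin under its centre.
- oil: Bystander: amber oil bottle with black cap, 28 mm diameter, 66 mm high. Origin under its centre.
- dish: Bystander: closed clear dish with an amber specimen, 60 mm diameter, 12 mm high. Origin under its centre.
- slidebox: Bystander: green slide box 38 x 90 x 32 mm. Origin under its centre.
- spare: Bystander: second slide rack with grey end plates, 50 x 84 x 45 mm, on the open table. Origin under its centre.
- jar: Bystander: small clear jar with white lid, 48 mm diameter, 50 mm high. Origin under its centre.
- driver: Bystander: orange-handled screwdriver lying on the table, 160 mm long. Origin under its middle.

How it is judged (in metres and radians):
On the way, in this order (a step that is already met when the one before it is completed fails the run):
1. a finger holds the gate down on its pedal while the rack is still short of the gate (value of joint gate above 0.24 rad and contact force between the fingers and gate above 0.2 N and y of rack in the frame of chute below -0.046 m), for 0.1 s.
2. the rack's front goes over the gate while a finger still holds it down (value of joint gate above 0.24 rad and contact force between the fingers and gate above 0.2 N and y of rack in the frame of chute above -0.034 m), for 0.05 s.
At the end, for the whole second after the job is handed in: The rack stands level on the chute floor, at rest, within 6 mm of the end stop, and the gate has sprung up behind it (gate angle under 0.05 rad) (y of rack in the frame of chute above 0.05 m and z of rack in the frame of chute between 0.026 and 0.034 m and angle between rack's own z axis and vertical below 0.08 rad and value of joint gate below 0.05 rad and linear speed of rack below 0.01 m/s); the robot touches nothing.
It fails at once if the rack is lifted more than 10 mm off the chute floor or tipped over 0.25 rad (z of rack in the frame of chute above 0.04 m or angle between rack's own z axis and vertical above 0.25 rad).
It fails at once if another thing on the bench is moved more than 30 mm (distance of any of objective, oil, dish, slidebox, spare, jar, driver from where it was at the start of the episode above 0.03 m).
It also fails if it takes over 37 s, if anything falls off the work surface, if the arm or the gripper's body presses on something with over 40 N, if the wrist force passes 120 N, or if a joint passes its speed limit or range.

## Working session

There is one attempt and no reset: what is moved stays moved. The work goes in short steps, Python scripts to look and compute and a tool call to move; the robot and the scene stay as the last step left them, time stands still between calls to the robot, and variables do not carry over. Pictures are saved under pics/ and viewed, at most 10 in all, crops included, and the job is handed in when it is done.

Besides the shell and the picture viewer there is one more tool, called after "Call:" by a JSON object that holds its "name" and its "arguments", one argument or row to a line. arm_command: Moves the arm, as the interface text tells. Its arguments: {"type":"object","properties":{"steps":{"type":"array","items":{"type":"number"}},"grip":{"type":"number"}},"required":["steps"]}

```bash
mkdir -p pics; python3 - <<'E'
from bench import *
import cv2,numpy as np
s=read_state();print(s['clock'],s['position'],s['ee_rot'])
a=get_image("scene");b=get_image("side")
for n,i in(("scene",a),("side",b)):
    cv2.imwrite(f"pics/{n}0.png",cv2.cvtColor(i,cv2.COLOR_RGB2BGR))
    c=get_calibration(n);print(np.round(c['camera_matrix'],1).tolist(),np.round(c['cam_to_world'],3).tolist())
E
```

```text
0.0 [6.24411267e+02 3.09706145e-02 2.30234389e+02] [-0.70704722  0.70716551  0.00073407 -0.00079901]
[[513.0, 0.0, 286.2], [0.0, 513.0, 208.2], [0.0, 0.0, 1.0]] [[-0.083, 0.771, -0.631, 1375.471], [0.996, 0.06, -0.058, 120.397], [-0.007, -0.634, -0.773, 1042.964], [0.0, 0.0, 0.0, 1.0]]
[[422.3, 0.0, 282.8], [0.0, 422.3, 212.4], [0.0, 0.0, 1.0]] [[-0.871, -0.326, 0.368, 220.521], [-0.492, 0.576, -0.653, 704.368], [0.002, -0.75, -0.662, 721.581], [0.0, 0.0, 0.0, 1.0]]
```

View pics/scene0.png

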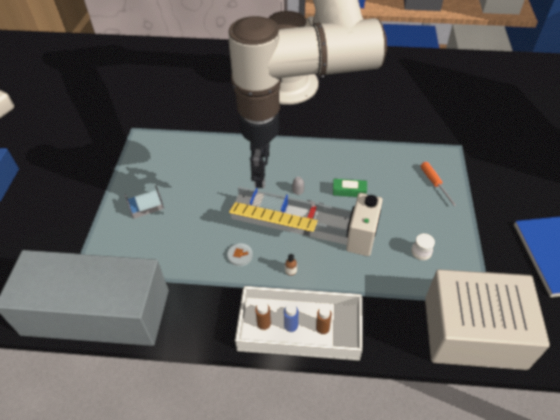

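View pics/side0.png

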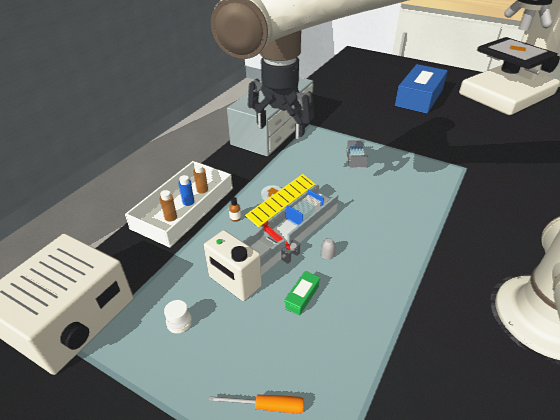

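The scene view shows the chute from about (240,200) to (350,225), with its push direction to image right (world +y). The yellow pedal runs (232,210)-(316,225) on the +x side, blue plates are at (253,197) and (285,204), and the red gate is at (312,212). The side view agrees. Next I'll check the wrist view.

```bash
python3 - <<'E'
from bench import *
import cv2,numpy as np
c=get_calibration("wrist")
i=cv2.cvtColor(get_image("wrist"),cv2.COLOR_RGB2BGR);cv2.imwrite("pics/w0.png",i)
print(np.round(c['camera_matrix'],1).tolist(),np.round(c['cam_to_world'],3).tolist())
# rough pedal: scene yellow on z=74
c=get_calibration("scene");s=cv2.imread("pics/scene0.png");h=cv2.cvtColor(s,cv2.COLOR_BGR2HSV)
def ray(c,u,v,z):
    d=c['cam_to_world'][:3,:3]@np.linalg.solve(c['camera_matrix'],[u,v,1]);o=c['cam_to_world'][:3,3];return o+d*(z-o[2])/d[2]
m=cv2.inRange(h,(22,150,120),(34,255,255));m[:150]=0
ct=max(cv2.findContours(m,0,2)[0],key=cv2.contourArea)
for p in cv2.boxPoints(cv2.minAreaRect(ct)):print(p,ray(c,*p,74).round(0))
E
```

```text
[[320.6, 0.0, 279.9], [0.0, 320.6, 209.9], [0.0, 0.0, 1.0]] [[-1.0, 0.0, -0.001, 623.483], [-0.0, 0.958, 0.287, -71.963], [0.001, 0.287, -0.958, 371.871], [0.0, 0.0, 0.0, 1.0]]
[230.6396  211.59601] [606. -86.  74.]
[232.73268 202.32669] [576. -86.  74.]
[314.49902 220.79007] [618. 118.  74.]
[312.40594 230.05939] [646. 115.  74.]
```

View pics/w0.png

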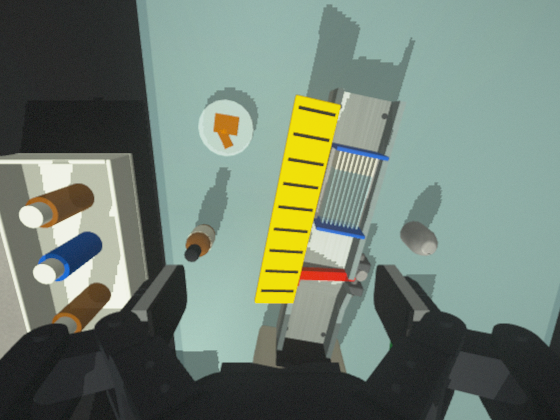

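The wrist view shows it all clearly. The pedal's corners are about (297,95), (340,105), (294,303) and (256,302). The blue plates are at (360,152) and (338,231), and the red gate is at (325,275). The chute's +y points down the image. I'll measure from this picture.

```bash
cat > h.py <<'E'
import cv2,numpy as np
from bench import *
def ray(c,u,v,z):
    d=c['cam_to_world'][:3,:3]@np.linalg.solve(c['camera_matrix'],[u,v,1]);o=c['cam_to_world'][:3,3];return o+d*(z-o[2])/d[2]
def mask(i,lo,hi):
    m=cv2.inRange(cv2.cvtColor(i,cv2.COLOR_BGR2HSV),lo,hi)
    return cv2.morphologyEx(m,cv2.MORPH_CLOSE,np.ones((5,5)))
E
python3 - <<'E'
from h import *
c=get_calibration("wrist");i=cv2.imread("pics/w0.png")
m=mask(i,(22,150,120),(34,255,255));m[:, :200]=0
ct=max(cv2.findContours(m,0,2)[0],key=cv2.contourArea)
q=cv2.approxPolyDP(cv2.convexHull(ct),6,True)[:,0].astype(float);print(q.tolist())
q=q[np.argsort(q[:,1])];t=q[:2][np.argsort(q[:2,0])];b=q[2:][np.argsort(q[2:,0])]
A,B=ray(c,*t[0],80.2),ray(c,*b[0],80.2);C,D=ray(c,*t[1],68),ray(c,*b[1],68)
print(A,B,C,D,'len',np.linalg.norm(B-A),np.linalg.norm(D-C))
dy=(B-A+D-C)[:2];dy/=np.linalg.norm(dy);dx=np.array([dy[1],-dy[0]])
print('yaw of +y from world y (deg, toward +x):',np.degrees(np.arctan2(dy[0],dy[1])),np.degrees(np.arctan2(*(B-A)[:2])),np.degrees(np.arctan2(*(D-C)[:2])))
M=(A+B)[:2]/2;N=(C+D)[:2]/2
oA=M-70.7*dx+80*dy;oN=N-28.4*dx+80*dy;print('origin',oA,oN);O=(oA+oN)/2
def fr(p):r=p[:2]-O;return np.round([r@dx,r@dy],1)
mb=mask(i,(105,150,100),(130,255,255));mb[:,:300]=0
for k in cv2.findContours(mb,0,2)[0]:
    if cv2.contourArea(k)>40:
        bx=cv2.boxPoints(cv2.minAreaRect(k));print('blue',bx.round().tolist());[print(fr(ray(c,*p,75))) for p in bx]
mr=mask(i,(0,170,120),(6,255,255));mr[:,:290]=0;mr[:250]=0
k=max(cv2.findContours(mr,0,2)[0],key=cv2.contourArea);bx=cv2.boxPoints(cv2.minAreaRect(k))
print('red',[ (p.round().tolist(),fr(ray(c,*p,42)).tolist()) for p in bx])
E
```

```text
[[338.0, 104.0], [293.0, 302.0], [255.0, 302.0], [295.0, 97.0]]
[610.37697859 -85.77248695  80.2       ] [649.21402228 115.53207251  80.2       ] [571.00270215 -80.40266864  68.        ] [609.12097184 123.37996747  68.        ] len 205.0166861942281 207.31706457804466
yaw of +y from world y (deg, toward +x): 10.756430798880908 10.91973010481386 10.59494345760467
origin [575.26848217 106.66919456] [577.09158473 105.38342015]
blue [[316.0, 231.0], [318.0, 224.0], [365.0, 232.0], [364.0, 238.0]]
[ 23.6 -64.4]
[ 24.  -71.3]
[-23.7 -72. ]
[-24.5 -65. ]
blue [[337.0, 149.0], [337.0, 145.0], [388.0, 156.0], [387.0, 160.0]]
[  22.8 -145.2]
[  22.9 -149.2]
[ -25.6 -148.1]
[ -25.9 -144. ]
red [([300.0, 279.0], [23.0, 8.1]), ([300.0, 267.0], [25.5, -6.1]), ([350.0, 269.0], [-30.8, -14.8]), ([350.0, 280.0], [-34.0, -0.6])]
```

Call:
{"name": "arm_command", "arguments": {
  "steps": [0, 0, 0, 0.094, 0, 0, 0, 0.094, 0.0183, 0.0093, 0.015, 0, 0.0183, 0.0093, 0.025, 0, 0.0183, 0.0093, 0.03, 0, 0.018, 0.0094, 0.03, 0, 0, 0, 0, 0, 0, 0, 0, 0, 0, 0, 0, 0],
  "grip": 0.05
}}

```text
clock: 1.27
position: [576.2, -64.0, 132.8]
ee_rot: [-0.638, 0.77, -0.001, 0.001]
contact_force: [-0.3, 0.5, 0.4]
gripper_width: 49.9
grasp_force: 0.0
```

```bash
python3 - <<'E'
from h import *
s=read_state();O=np.array([576,106]);a=np.radians(10.76);dy=np.array([np.sin(a),np.cos(a)]);dx=np.array([dy[1],-dy[0]])
r=np.array(s['position'])[:2]-O;print(s['clock'],s['position'],'chute',r@dx,r@dy,s['gripper_width'],s['contact_force'])
from scipy.spatial.transform import Rotation as R
print(R.from_quat(s['ee_rot']).as_matrix().round(3).tolist(),dx,dy)
cv2.imwrite("pics/w1.png",cv2.cvtColor(get_image("wrist"),cv2.COLOR_RGB2BGR))
E
```

```text
1.275 [576.22397553 -63.98172252 132.76261104] chute 31.954860755288482 -166.9512594405428 49.90125790291883 [-0.31594712  0.4996942   0.39620894]
[[-0.186, -0.983, 0.003], [-0.983, 0.186, 0.0], [-0.001, -0.003, -1.0]] [ 0.98241783 -0.1866955 ] [0.1866955  0.98241783]
```

View pics/w1.png

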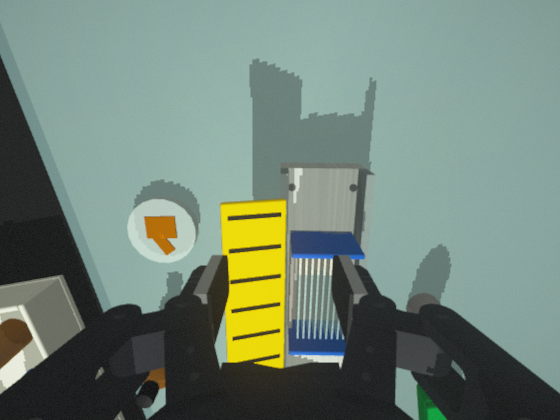

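The fingers straddle the +x wall, aligned with the chute. The rear blue plate is at (325,245), the front one at (317,345), and the pedal is at (253,285). I'll re-measure the plates from this nearer view.

```bash
python3 - <<'E'
from h import *
c=get_calibration("wrist");i=cv2.imread("pics/w1.png")
O=np.array([576,106]);a=np.radians(10.76);dy=np.array([np.sin(a),np.cos(a)]);dx=np.array([dy[1],-dy[0]])
fr=lambda p:np.round([(p[:2]-O)@dx,(p[:2]-O)@dy],1)
m=mask(i,(105,150,60),(130,255,255))
for k in cv2.findContours(m,0,2)[0]:
    if cv2.contourArea(k)>100:
        bx=cv2.boxPoints(cv2.minAreaRect(k));print([(p.round().tolist(),fr(ray(c,*p,75)).tolist(),fr(ray(c,*p,30)).tolist()) for p in bx])
P=np.linalg.inv(c['cam_to_world'])
for x in(0,64):
  for y in(-178,-156):
    w=np.r_[O+x*dx+y*dy,75,1];q=c['camera_matrix']@(P@w)[:3];print(x,y,(q[:2]/q[2]).round())
m=mask(i,(22,150,120),(34,255,255))
ct=max(cv2.findContours(m,0,2)[0],key=cv2.contourArea);q=cv2.approxPolyDP(cv2.convexHull(ct),5,True)[:,0]
print([(p.tolist(),fr(ray(c,*map(float,p),80.2 if p[0]<250 else 68)).tolist()) for p in q])
E
```

```text
[([290.0, 354.0], [22.9, -66.6], [21.3, -27.6]), ([290.0, 331.0], [23.1, -86.9], [21.6, -52.5]), ([345.0, 331.0], [-17.1, -87.1], [-27.7, -52.7]), ([345.0, 354.0], [-18.3, -66.8], [-29.2, -27.8])]
[([293.0, 257.0], [21.8, -146.1], [19.9, -125.0]), ([294.0, 232.0], [21.5, -164.1], [19.5, -147.0]), ([364.0, 234.0], [-25.0, -162.6], [-37.5, -145.2]), ([363.0, 259.0], [-25.9, -144.5], [-38.5, -123.1])]
0 -178 [327. 212.]
0 -156 [326. 244.]
64 -178 [229. 212.]
64 -156 [230. 243.]
[([284, 199], [27.9, -184.9]), ([283, 367], [28.1, -48.2]), ([228, 362], [68.7, -63.8]), ([221, 204], [67.6, -184.8])]
```

Call:
{"name": "arm_command", "arguments": {
  "steps": [0, 0.002, 0.02, 0, 0, 0, 0.02, 0, 0, 0, 0.012, 0, 0, 0, 0.012, 0, 0, 0, 0.012, 0, 0, 0, 0.008, 0, 0, 0, 0, 0, 0, 0, 0, 0]
}}

```text
clock: 2.33
position: [572.4, -64.3, 47.4]
ee_rot: [-0.638, 0.77, 0.0, -0.0]
contact_force: [-0.6, 0.4, -0.4]
gripper_width: 49.9
grasp_force: 0.4
```

```bash
python3 - <<'E'
from h import *
s=read_state();O=np.array([574.5,106.3]);a=np.radians(10.76);dy=np.array([np.sin(a),np.cos(a)]);dx=np.array([dy[1],-dy[0]])
r=np.array(s['position'])[:2]-O;print(s['clock'],s['position'],'chute',r@dx,r@dy,s['contact_force'],s['wrist_torque'])
w=cv2.cvtColor(get_image("wrist"),cv2.COLOR_RGB2BGR);d=cv2.cvtColor(get_image("side"),cv2.COLOR_RGB2BGR)
d=cv2.resize(d[100:310,180:390],(420,420),interpolation=2);cv2.imwrite("pics/c2.png",np.hstack([w[:,180:],d]))
E
```

```text
2.325 [572.38263542 -64.26543334  47.37796187] chute 29.763662679605762 -167.9618250314784 [-0.57186703  0.42063757 -0.35312525] [0.04607666 0.17314894 0.01603275]
```

View pics/c2.png

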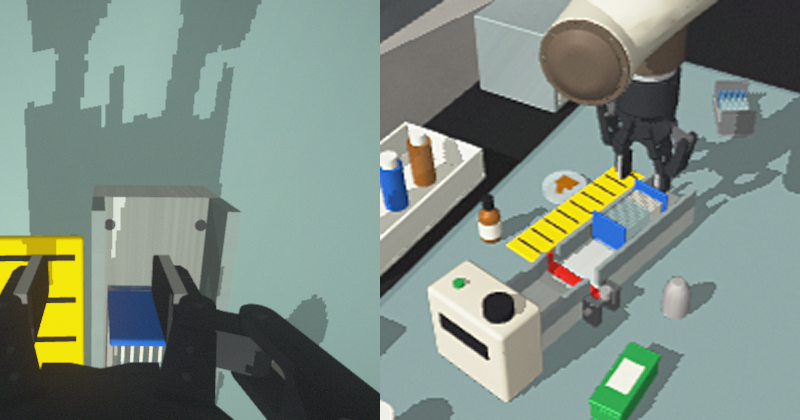

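The pedal finger stands on the yellow pedal at (30,265) in the left half. The other finger is in the chute behind the rack's rear plate at (165,280). On the right the pedal looks nearly level. I'll press about 5 mm further and measure the pedal height.

Call:
{"name": "arm_command", "arguments": {
  "steps": [0, 0, 0.003, 0, 0, 0, 0.003, 0, 0, 0, 0, 0]
}}

```text
clock: 2.8
position: [573.2, -64.2, 41.3]
ee_rot: [-0.638, 0.77, -0.0, 0.0]
contact_force: [0.9, -1.0, 2.3]
gripper_width: 49.9
grasp_force: 0.7
```

```bash
cat > m.py <<'E'
from h import *
s=read_state();c=get_calibration("wrist");i=cv2.cvtColor(get_image("wrist"),cv2.COLOR_RGB2BGR)
O=np.array([574.5,106.3]);a=np.radians(10.76);dy=np.array([np.sin(a),np.cos(a)]);dx=np.array([dy[1],-dy[0]])
fr=lambda p:np.round([(p[:2]-O)@dx,(p[:2]-O)@dy],1)
r=np.array(s['position']);print(s['clock'],'chute',fr(r),r[2],s['contact_force'],s['wrist_torque'],s['grasp_force'])
m=mask(i,(20,120,60),(36,255,255))
k=max(cv2.findContours(m,0,2)[0],key=cv2.contourArea);q=cv2.approxPolyDP(cv2.convexHull(k),4,True)[:,0].astype(float)
for p in q[np.argsort(q[:,1])][:3]:
    print('pedal',p,{z:fr(ray(c,*p,z)).tolist() for z in(36,41,46,51,56)})
m=mask(i,(105,150,60),(130,255,255))
for k in cv2.findContours(m,0,2)[0]:
    if cv2.contourArea(k)>100:
        bx=cv2.boxPoints(cv2.minAreaRect(k));print('blue',[(p.round().tolist(),fr(ray(c,*p,75)).tolist()) for p in bx])
E
python3 m.py
```

```text
2.8 chute [  30.5 -167.8] 41.278611139675185 [ 0.89804742 -0.99798938  2.26795403] [-0.13503663 -0.27030782 -0.01586771] 0.6627018190920353
pedal [172. 235.] {36: [82.1, -183.1], 41: [80.2, -185.0], 46: [78.4, -186.9], 51: [76.6, -188.9], 56: [74.8, -190.8]}
pedal [261. 237.] {36: [38.5, -182.1], 41: [38.1, -184.0], 46: [37.8, -186.0], 51: [37.5, -188.0], 56: [37.2, -190.0]}
pedal [175. 296.] {36: [83.8, -149.1], 41: [81.9, -152.2], 46: [80.0, -155.3], 51: [78.2, -158.4], 56: [76.3, -161.5]}
blue [([292.0, 293.0], [24.5, -174.6]), ([345.0, 293.0], [4.3, -174.7]), ([345.0, 355.0], [2.7, -146.1]), ([292.0, 355.0], [24.2, -146.1])]
```

Call:
{"name": "arm_command", "arguments": {
  "steps": [-0.004, 0, 0, 0, -0.006, 0, 0, 0, -0.008, 0, 0, 0, -0.008, 0, 0, 0, -0.008, 0, 0, 0, -0.008, 0, 0, 0, -0.008, 0, 0, 0, -0.008, 0, 0, 0, -0.008, 0, 0, 0, -0.006, 0, 0, 0, 0, 0, 0, 0]
}}

```text
clock: 4.22
position: [586.6, 7.5, 41.3]
ee_rot: [-0.638, 0.77, 0.0, 0.001]
contact_force: [-0.0, 0.5, 1.1]
gripper_width: 50.0
grasp_force: 0.5
```

```bash
python3 m.py
```

```text
4.225 chute [ 30.3 -94.8] 41.341447241263225 [-0.04917003  0.54461231  1.07416993] [ 0.1433218   0.11138431 -0.01004125] 0.5156293697655201
pedal [152.  69.] {36: [83.1, -185.1], 41: [81.2, -184.5], 46: [79.4, -183.9], 51: [77.5, -183.3], 56: [75.7, -182.6]}
pedal [257.  70.] {36: [38.7, -184.7], 41: [38.4, -184.1], 46: [38.0, -183.5], 51: [37.7, -182.9], 56: [37.4, -182.3]}
pedal [173. 295.] {36: [84.6, -76.7], 41: [82.7, -79.7], 46: [80.8, -82.8], 51: [78.9, -85.9], 56: [77.0, -89.0]}
blue [([291.0, 283.0], [24.7, -105.9]), ([344.0, 283.0], [4.8, -105.9]), ([344.0, 340.0], [3.3, -80.4]), ([291.0, 340.0], [24.5, -80.3])]
```

Call:
{"name": "arm_command", "arguments": {
  "steps": [-0.006, 0, 0, 0, -0.008, 0, 0, 0, -0.008, 0, 0, 0, -0.008, 0, 0, 0, -0.008, 0, 0, 0, -0.008, 0, 0, 0, -0.008, 0, 0, 0, -0.008, 0, 0, 0, -0.008, 0, 0, 0, -0.008, 0, 0, 0, -0.006, 0, 0, 0, -0.004, 0, 0, 0, 0, 0, 0, 0]
}}

```text
clock: 5.9
position: [602.9, 93.7, 41.1]
ee_rot: [-0.638, 0.77, 0.0, 0.001]
contact_force: [0.4, -0.7, 1.3]
gripper_width: 49.8
grasp_force: 1.2
```

```bash
python3 m.py
```

```text
5.9 chute [30.2 -7.1] 41.147177386636095 [ 0.37271034 -0.6982795   1.29776766] [-0.3325153   0.16221227  0.01841206] 1.169538851827383
pedal [141.   0.] {36: [84.4, -122.8], 41: [82.5, -121.3], 46: [80.6, -119.8], 51: [78.7, -118.4], 56: [76.8, -116.9]}
pedal [255.   0.] {36: [38.8, -122.8], 41: [38.5, -121.3], 46: [38.1, -119.8], 51: [37.8, -118.3], 56: [37.5, -116.9]}
pedal [171. 295.] {36: [85.5, 10.9], 41: [83.5, 7.8], 46: [81.6, 4.7], 51: [79.7, 1.7], 56: [77.7, -1.4]}
blue [([291.0, 340.0], [24.4, 7.2]), ([291.0, 285.0], [24.7, -17.5]), ([344.0, 285.0], [4.7, -17.5]), ([344.0, 340.0], [3.2, 7.2])]
```

Call:
{"name": "arm_command", "arguments": {
  "steps": [-0.003, 0, 0, 0, -0.003, 0, 0, 0, -0.002, 0, 0, 0, -0.002, 0, 0, 0, 0, 0, 0, 0]
}}

```text
clock: 6.58
position: [604.5, 103.1, 41.1]
ee_rot: [-0.638, 0.77, 0.0, 0.0]
contact_force: [-0.2, -1.9, 0.9]
gripper_width: 50.0
grasp_force: 1.2
```

```bash
python3 m.py
```

```text
6.575 chute [30.   2.4] 41.11768946266267 [-0.15271328 -1.85575891  0.93583271] [-0.56314391  0.08599747  0.06308202] 1.2399071641266346
pedal [141.   0.] {36: [84.2, -113.3], 41: [82.3, -111.8], 46: [80.4, -110.3], 51: [78.5, -108.8], 56: [76.6, -107.3]}
pedal [254.   0.] {36: [39.1, -113.2], 41: [38.7, -111.8], 46: [38.3, -110.3], 51: [38.0, -108.8], 56: [37.6, -107.3]}
pedal [171. 297.] {36: [85.4, 21.6], 41: [83.4, 18.4], 46: [81.5, 15.3], 51: [79.6, 12.2], 56: [77.6, 9.1]}
blue [([373.0, 281.0], [-6.1, -9.7]), ([378.0, 277.0], [-8.2, -11.3]), ([392.0, 298.0], [-14.2, -2.4]), ([386.0, 302.0], [-12.2, -0.8])]
blue [([290.0, 280.0], [24.9, -10.0]), ([344.0, 280.0], [4.6, -10.0]), ([344.0, 340.0], [3.1, 16.7]), ([290.0, 340.0], [24.6, 16.7])]
```

Not stalled for certain yet, so I'll push on until the force rises.

Call:
{"name": "arm_command", "arguments": {
  "steps": [-0.002, 0, 0, 0, -0.002, 0, 0, 0, 0, 0, 0, 0]
}}

```text
clock: 7.0
position: [604.2, 103.7, 41.1]
ee_rot: [-0.638, 0.77, -0.001, -0.003]
contact_force: [0.1, -12.4, 1.7]
gripper_width: 49.9
grasp_force: 6.9
```

```bash
python3 m.py|head -1
```

```text
7.0 chute [29.7  2.9] 41.09177278769935 [  0.13259414 -12.38712231   1.73694088] [-3.2148615  -0.01370751  0.30825964] 6.917615298007149
```

The push force has risen to 12 N with no further travel, so the rack is home at the expected place. I'll back off a little and lift straight up.

Call:
{"name": "arm_command", "arguments": {
  "steps": [0.004, 0, 0, 0, 0.005, 0, 0, 0, 0, 0, 0, 0, 0, 0, -0.005, 0, 0, 0, -0.01, 0, 0, 0, -0.015, 0, 0, 0, -0.02, 0, 0, 0, -0.03, 0, 0, 0, -0.03, 0, 0.05, 0, -0.03, 0, 0.05, 0, 0, 0, 0.05, 0, 0, 0, 0, 0, 0, 0, 0, 0, 0, 0]
}}

```text
clock: 8.8
position: [575.8, -49.6, 182.2]
ee_rot: [-0.637, 0.771, -0.0, 0.001]
contact_force: [-0.4, 1.0, 0.4]
gripper_width: 49.7
grasp_force: 0.0
```

```bash
sed -i 's/\[:3\]:$/[-3:]:/; s/(36,41,46,51,56)/(46,68,80)/' m.py; echo "cv2.imwrite('pics/w3.png',np.hstack([i[:,180:],cv2.resize(cv2.cvtColor(get_image('side'),cv2.COLOR_RGB2BGR)[100:310,180:390],(420,420),interpolation=2)]))">>m.py; python3 m.py
```

```text
8.8 chute [  30.3 -152.9] 182.15112788696277 [-0.35694767  0.96886999  0.43539134] [0.03591346 0.02744508 0.01565098] 0.0
pedal [227. 169.] {46: [75.4, -178.9], 68: [71.7, -182.6], 80: [69.7, -184.6]}
pedal [234. 362.] {46: [77.8, 25.9], 68: [74.0, 6.0], 80: [71.8, -4.8]}
pedal [279. 368.] {46: [30.4, 33.6], 68: [30.2, 13.1], 80: [30.2, 1.9]}
blue [([284.0, 346.0], [25.1, -18.6]), ([331.0, 342.0], [-18.2, -23.5]), ([333.0, 361.0], [-20.9, -1.6]), ([286.0, 365.0], [23.3, 3.5])]
blue [([1.0, 372.0], [296.0, 11.8]), ([65.0, 321.0], [223.7, -45.3]), ([76.0, 334.0], [216.8, -31.5]), ([12.0, 385.0], [289.8, 27.3])]
```

View pics/w3.png

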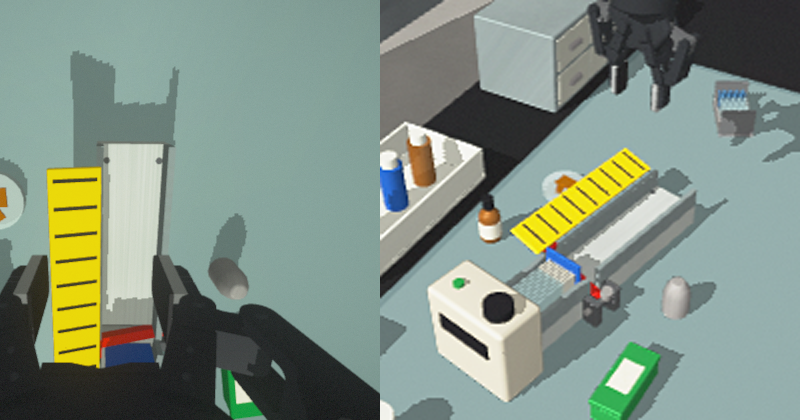

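In the left half the red gate at (125,335) is up across the chute, behind the rack's blue rear plate at (130,352). The pedal's outer edge ranges as closed (x 70 at z 80). On the right the rack stands level against the stop block, and nothing else near the chute looks moved.

```bash
python3 -c "
from bench import *
print(job_done())"
```

```text
the job is handed in; nothing more can be done
None
```

The rack was pushed over the held-down gate and home against the end stop, and the gate sprang up behind it; I handed the job in at about 9 s, but the tool returned no verdict.

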